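# Slide the joint plate out over the ledge's end

### The arm

A 6-joint arm with a two-finger parallel gripper is mounted at the origin on the work surface. World frame = base frame: x ahead of the robot, y to its left, z up, the work surface at z = 0. Lengths are in mm, angles in rad, forces in N, time in s.
With the tool pointing down it reaches from about 350 to 975 mm from the base axis. Payload 7.1 kg.
Tool frame: the origin (TCP) lies midway between the tips of the shut fingers; the grasp point (between the pads) lies 19 mm behind it (ctrl.tcp_to_grasp is the distance from the TCP to the grasp point, in mm); z points along the fingers, y is the line along which they close (so a half turn about z gives the same grasp; the last joint's range is limited). The gripper opens to 88 mm and grips with 3 to 60 N. Pads are 20 mm wide; open, the fingers measure 115 mm over their backs; the gripper's body (75 mm by 178 mm) begins 61 mm behind the grasp point.
Start: joints at [-1.197, 0.423, 1.63, -0, 1.089, -0.019], TCP at [239.251, -577.376, 190.375] pointing down, gripper open.
Joint ranges: [-3, 3], [-0.9, 2.11], [0.09, 2.58], [-1.31, 4.45], [0.11, 2.69], [-2.54, 2.54]. Speed limits (rad/s): [2.39, 2.39, 3.01, 3.14, 3.14, 3.14].

### API

Orientations are given as a rotation vector (axis times angle).
In Python, from workcell import get_obs, cams, ticket, boxes_of, ctrl gives the robot as it stands.
- The arm moves only by the shell command python3 -m creep 'ROWS' [OPENING]. ROWS is JSON, one flat list of numbers, 4 for each row, row after row: the shift along the world's x, y, z in m, then the turn about the world's z in rad. In form: [tx, ty, tz, spin, tx, ty, tz, spin, ...]. A call has 1 to 10 rows; each row is the pose to reach, as a shift and turn from the pose commanded when the call began; what a row does not reach only later rows make up. A row lasts 1/12 s, in which the tool goes at most 41.7 mm and 7.16 degrees, less where a joint would pass 70% of its speed; a pose out of reach is approached as far as the arm can. A call with a gripper value outside its range is refused whole. OPENING is the opening, from 0 (shut) to 1 (fully open), set as the call begins (- or left out, the last holds). The fingers move at their own pace and stop on an object; the grip force is fixed at half the most. Time passes only in rows, so rows that repeat a pose let the fingers close. It gives the time, the measured TCP pose, the force, the opening and the grip force at its end, in the units of the state.
- get_obs(): the state, without advancing time (a new reading comes with each control period).
- cams.get_image(name): name is "scene" or "top" or "wrist"; returns (picture, depth): 384x512x3 uint8, red, green, blue; 384x512 float32, mm along the optical axis (not along the pixel's ray), 0 where there is no reading.
- cams.get_calibration(name): a dict with "mtx" (3x3 intrinsics, pixels), "R" (3x3) and "t" (3): a world point X has camera coordinates R X + t; the wrist camera has in their place "mount" (4x4, takes a point from camera to tool coordinates, whose origin is the TCP and whose axes are the flange's). Camera axes: x right, y down, z forward; pixel columns grow to the right and rows downward; lengths in mm; the calibration is good to about 2 mm. A picture is of the moment at which its call begins: read the wrist's pose just before it. get_calibration takes no time and is no camera call.
- ticket.close_job(): hands the job in; it is judged then, once.
Trained networks look in the newest picture that a camera, given by its name, has taken for a name from the list of things; names that differ only in an ending like _2 or _b are one class to them, and where a whole thing is asked for, a point or a joint stands for the part that bears it (a point fixed in the world has none). Each returns a list of dicts, best first, with "score" (0 to 1); they miss things now and then, are a little off and sometimes report something else, mostly with a low value. They report only what shows in the picture. A call takes as long as a camera call. They do not tell look-alikes from the thing itself.
- boxes_of(camera, target): "centre" ([column, row] in pixels, amid what is visible of it).
The state is a dict: "t": time; "qpos": joint angles; "qvel": joint speeds; "joint_torque": joint torques, N m; "ee_pos": TCP position; "orientation": TCP orientation; "ft_force": force on the tool from outside, world axes, zero at the start; "moment": the same for the moment, N m; "width": finger opening in mm; "grasp_force": force on a finger pad.
Only numpy, scipy, OpenCV 4.12 (cv2) and the standard library are available. Lean on these libraries where they do the work, as an engineer would, in place of code of your own. Each camera call takes 0.05 s, during which the arm holds its last target. There are 200 camera calls.

### The job

Push the flat steel plate along the wooden ledge, away from the upright stop block, until about a third of its length sticks out over the open end (the end with the low cork pad), so that a joiner can take it by that edge. Leave it lying flat and straight along the ledge. Only push it, never pick it up, and leave the other things on the bench where they are.

Things in the scene. Friction and masses are not known exactly. Their poses are not given: they have to be found in the camera images.
- plate: Loose flat steel joint plate, 150 mm long (own y), 60 mm wide (own x), 6 mm thick, about 0.4 kg (varies), with eight dark screw holes (drawn on, not open). Origin: centre of its underside. It starts lying on the ledge, wholly supported, within about 10 degrees of the ledge's direction; wood friction (varies) holds it where it is left. It tips off if half its length is over the end.
- ledge: Fixed pine ledge standing on the bench: 320 mm long (own y), 120 mm wide (own x), flat top 50 mm above the bench. Along its whole +x edge runs a lip 14 mm wide, 12 mm higher than the top; the -x edge is open. The ends are at own y = +160 and -160 mm. Origin: centre of its underside, on the bench. Its yaw is within about 20 degrees of zero.
- stop: Fixed upright dark wooden stop block, 90 mm (across the ledge) x 50 mm (along it) x 75 mm high, on the bench 2 mm from one end of the ledge (at own y of the ledge either +187 or -187 mm, which varies), so it stands 25 mm above the ledge's top. The plate goes away from it. Origin: centre of its underside.
- pad: Fixed cork pad on the bench at the other, open end of the ledge, 100 x 50 x 12 mm, lying below where the plate is to stick out. Origin: centre of its underside.
- glue: Bystander: white glue bottle with an orange cap, 115 mm high, 50 mm across, standing loose beyond the ledge. Origin: centre of its underside.
- jar: Bystander: closed jar, 70 mm high, 60 mm across, standing loose beyond the ledge. Origin: centre of its underside.
- offcut: Bystander: loose pine offcut 50 x 90 x 35 mm beyond the ledge. Origin: centre of its underside.
- screwdriver: Bystander: screwdriver lying loose on the bench to the left of the ledge, along its own x (handle to -x). Origin: on its underside, near the middle.
Things that resemble listed ones, but are neither listed nor needed, are in the scene too. What is shaped like the stop but blue or turquoise is not meant.

How it is judged (in metres and radians):
At the end, for the whole second after the job is handed in: The plate lies still and flat on the ledge's top, within 0.2 rad of the ledge's direction, and sticks out 34 to 66 mm over the end away from the stop block; its middle is no more than 35 mm to the open side of the ledge's middle line (((y of stop in the frame of ledge below 0 m and y of plate in the frame of ledge between 0.119 and 0.151 m) or (y of stop in the frame of ledge above 0 m and y of plate in the frame of ledge between -0.151 and -0.119 m)) and x of plate in the frame of ledge between -0.035 and 0.025 m and z of plate in the frame of ledge between 0.047 and 0.053 m and angle between the y axis of plate and the y axis of ledge, either way round below 0.2 rad and angle between plate's own z axis and vertical below 0.05 rad and linear speed of plate below 0.01 m/s and angular speed of plate below 0.05 rad/s); the robot touches nothing.
It fails at once if the plate is lifted off the ledge (its middle raised more than 10 mm) (z of plate in the frame of ledge above 0.06 m).
It fails at once if the plate is tipped (more than 0.3 rad) (angle between plate's own z axis and vertical above 0.3 rad).
It fails at once if the glue bottle, jar, offcut or screwdriver is moved by more than 20 mm (distance of any of glue, jar, offcut, screwdriver from where it was at the start of the episode above 0.02 m).
It also fails if it takes over 37 s, if anything falls off the work surface, if the arm or the gripper's body presses on something with over 40 N, if the wrist force passes 120 N, or if a joint passes its speed limit or range.

## Working session

There is one attempt and no reset: what is moved stays moved. The work goes in short steps, Python scripts to look and compute and a shell command to move; the robot and the scene stay as the last step left them, time stands still between calls to the robot, and variables do not carry over. Pictures are saved under pics/ and viewed, at most 10 in all, crops included, and the job is handed in when it is done.

```bash
mkdir -p pics; python3 - <<'E'
from workcell import get_obs,cams,boxes_of
import cv2,numpy as np
for n in("scene","top"):
    p,d=cams.get_image(n); cv2.imwrite(f"pics/{n}0.png",p[:,:,::-1]); np.savez(f"{n}0.npz",p=p,d=d)
    print(n,{t:[([round(float(c)) for c in b["centre"]],round(b["score"],2)) for b in boxes_of(n,t)] for t in("plate","ledge","stop","pad")})
    print(cams.get_calibration(n))
o=get_obs();print(o["t"],o["ee_pos"],o["orientation"],o["ft_force"],o["width"])
E
```

```text
scene {'plate': [([215, 216], 0.95), ([338, 215], 0.36), ([175, 294], 0.28)], 'ledge': [([205, 244], 0.87), ([339, 213], 0.56)], 'stop': [([241, 174], 0.88), ([210, 155], 0.61)], 'pad': [([174, 296], 0.7), ([242, 178], 0.2)]}
{'mtx': array([[467.09951843,   0.        , 262.13147216],
       [  0.        , 467.09951843, 196.35509505],
       [  0.        ,   0.        ,   1.        ]]), 'R': array([[ 0.78718706,  0.61662341, -0.01058803],
       [ 0.448788  , -0.58453359, -0.67595104],
       [-0.4229963 ,  0.52734813, -0.73687046]]), 't': array([-522.56865664, -172.46378764, 1474.42021588])}
top {'plate': [([311, 200], 0.92)], 'ledge': [([131, 207], 0.38)], 'stop': [([241, 272], 0.96), ([202, 226], 0.95), ([252, 213], 0.59)], 'pad': [([385, 171], 0.97)]}
{'mtx': array([[383.30498685,   0.        , 256.58858514],
       [  0.        , 383.30498685, 182.63537139],
       [  0.        ,   0.        ,   1.        ]]), 'R': array([[-0.0207764 , -0.99973143,  0.01026647],
       [-0.9957725 ,  0.01977297, -0.08970043],
       [ 0.08947334, -0.01208672, -0.99591588]]), 't': array([113.36224529, 581.98720812, 981.26668757])}
0.5 [ 239.25063564 -577.36219747  190.35013666] [-3.08113869e+00 -6.13080774e-01  3.27730660e-05] [ 0.51708672  0.09613904 -0.01339987] 87.93538838291168
```

View pics/top0.png

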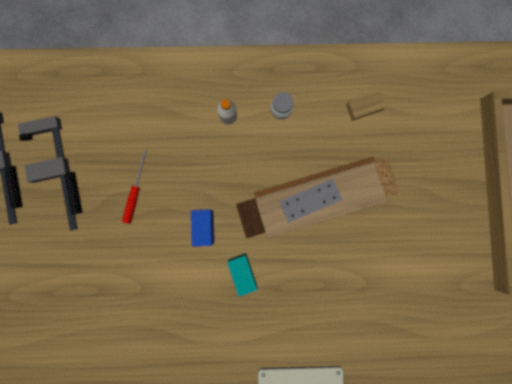

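View pics/scene0.png

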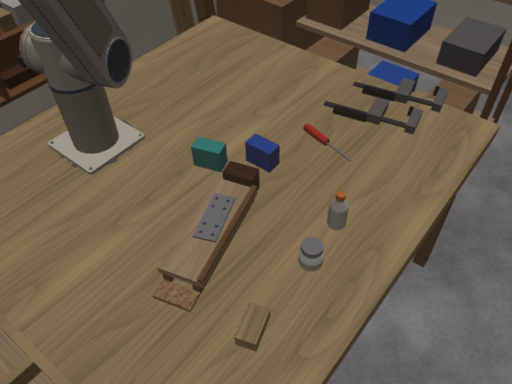

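The top view shows the dark stop at (251,217), the plate at (311,200), the cork pad at (388,178) and the lip on the upper (+x) side. Blue and turquoise decoys stand near the stop. The plate has to go towards -y.

```bash
cat > h.py <<'E'
import numpy as np,cv2
from workcell import cams,get_obs
def cloud(n,d):
    c=cams.get_calibration(n);K=c["mtx"];v,u=np.mgrid[:384,:512]
    P=np.stack([(u-K[0,2])/K[0,0]*d,(v-K[1,2])/K[1,1]*d,d],-1)
    return (P-c["t"])@c["R"]
def rect(X):
    return cv2.minAreaRect(X[:,:2].astype(np.float32))
def measure(p,d,n="top"):
    W=cloud(n,d);x,y,z=W[...,0],W[...,1],W[...,2]
    hsv=cv2.cvtColor(p,cv2.COLOR_RGB2HSV)
    roi=np.zeros(d.shape,bool);roi[150:245,230:420]=1
    roi&=d>0
    # ledge body + lip: height 35..66 in roi; plate: low-saturation
    body=roi&(z>35)&(z<68)
    k=np.ones((3,3),np.uint8)
    def big(m):
        n_,l,s,_=cv2.connectedComponentsWithStats(cv2.morphologyEx(m.astype(np.uint8),cv2.MORPH_CLOSE,k))
        return l==1+np.argmax(s[1:,4])
    pl=big(body&(hsv[...,1]<75))
    return W,body,pl,big
E
python3 - <<'E'
from h import *
a=np.load("top0.npz");W,body,pl,big=measure(a["p"],a["d"])
L=big(body);S=big((W[...,2]>69)&(np.mgrid[:384,:512][1]>230)&(np.mgrid[:384,:512][1]<270)&(np.mgrid[:384,:512][0]<240)&(np.mgrid[:384,:512][0]>190))
for n,m in("ledge",L),("plate",pl),("stop",S):
    print(n,m.sum(),rect(W[m]),np.median(W[m],0),W[m].mean(0))
hsv=cv2.cvtColor(a["p"],cv2.COLOR_RGB2HSV)
for uv in((311,200),(350,195),(320,175),(251,217),(388,178),(241,272),(202,226),(227,108),(283,105),(365,105)):print(uv,W[uv[1],uv[0]].round(),hsv[uv[1],uv[0]])
E
```

```text
ledge 5887 ((542.709716796875, -56.67576599121094), (120.26922607421875, 354.32257080078125), 15.628823280334473) [543.1080461  -57.00679846  51.16893835] [543.18380357 -57.58008905  57.13217487]
plate 1494 ((520.3245849609375, 0.12058258056640625), (64.27043151855469, 230.3877410888672), 21.77803611755371) [533.82891035 -33.04243234  55.79247713] [533.93882092 -32.78510959  60.66042414]
stop 735 ((493.64642333984375, 117.86424255371094), (89.95751190185547, 54.49427795410156), 15.48885440826416) [492.65899069 119.88851405  74.81196142] [492.93566546 119.88540751  80.97281977]
(311, 200) [534. -35.  57.] [128   9 111]
(350, 195) [ 546. -137.   48.] [ 17  97 145]
(320, 175) [597. -59.  64.] [ 15 160  97]
(251, 217) [495. 118.  75.] [ 13 142  63]
(388, 178) [ 591. -250.   13.] [ 16 130 137]
(241, 272) [361. 145.  77.] [ 89 255 132]
(202, 226) [475. 239.  77.] [110 204 159]
(227, 108) [762. 171. 108.] [ 13 172 113]
(283, 105) [778.  30.  71.] [120   5 110]
(365, 105) [ 785. -191.   36.] [ 20 124 119]
```

```bash
cat >> h.py <<'E'
yaw=np.radians(15.5);C=np.array([543.5,-62.]);A=np.array([[np.cos(yaw),np.sin(yaw)],[-np.sin(yaw),np.cos(yaw)]]) # rows: ledge x,y axes
def L(w):return (np.asarray(w)[...,:2]-C)@A.T
def Wd(l):return np.asarray(l)@A+C
E
python3 - <<'E'
from h import *
a=np.load("top0.npz");W,body,pl,big=measure(a["p"],a["d"])
m=cv2.morphologyEx(pl.astype(np.uint8),cv2.MORPH_OPEN,np.ones((7,7),np.uint8))>0
X=W.copy();m&=(abs(L(W)[...,1]-30)<90)&(abs(L(W)[...,0])<45)&(abs(W[...,2]-56)<8)
r=rect(L(W[m]));print("plate in ledge",r,L(W[m]).mean(0),m.sum())
b=body&(abs(W[...,2]-50)<6)&~pl; q=L(W[body]); print("ledge x'",np.percentile(q[:,0],[1,99]),"y'",np.percentile(q[:,1],[.5,99]))
lip=body&(W[...,2]>58)&(L(W)[...,0]>40)&(abs(L(W)[...,1])<140);f=cv2.fitLine(W[lip][:,:2].astype(np.float32),cv2.DIST_HUBER,0,.01,.01).ravel();print("lip dir",np.degrees(np.arctan2(-f[0]*np.sign(f[1]),abs(f[1]))),L(f[2:]))
for yy in(125,130):print(Wd([0,yy]))
E
```

```text
plate in ledge ((-1.600851058959961, 28.461341857910156), (64.26102447509766, 154.5550994873047), 6.266534805297852) [-1.55070043 29.89873432] 1446
ledge x' [-57.9919064  59.4916812] y' [-156.01292575  159.08871142]
lip dir 15.77199 [ 5.35639986e+01 -2.21746623e-02]
[510.09520299  58.45380665]
[508.75901111  63.27195892]
```

```bash
python3 -m creep '[0.014,0.034,0,0.1,0.028,0.068,0,0.2,0.042,0.102,0,0.3,0.056,0.136,0,0.4,0.07,0.17,0,0.5,0.084,0.204,0,0.6,0.098,0.238,0,0.7,0.112,0.272,0,0.8,0.126,0.306,0,0.9,0.14,0.34,0,1.0]' 0.35
python3 -m creep '[0.0123,0.0301,-0.005,0.045,0.0246,0.0602,-0.01,0.09,0.0369,0.0903,-0.016,0.135,0.0492,0.1204,-0.024,0.18,0.0615,0.1505,-0.032,0.225,0.0738,0.1806,-0.04,0.27,0.0861,0.2107,-0.048,0.315,0.0984,0.2408,-0.056,0.36,0.1107,0.2709,-0.063,0.405,0.123,0.301,-0.07,0.449]'
python3 - <<'E'
from h import *
from scipy.spatial.transform import Rotation as R
o=get_obs();y=R.from_rotvec(o["orientation"]).as_matrix()[:,1]
print(o["ee_pos"],L(o["ee_pos"]),np.degrees(np.arctan2(y[1],y[0])),o["width"],o["ft_force"],o["t"])
E
```

```text
t: 1.33
ee_pos: [379.7, -235.8, 190.7]
orientation: [2.405, 2.02, 0.0]
ft_force: [0.4, 0.8, -0.5]
width: 31.2
grasp_force: 0.0
t: 2.17
ee_pos: [502.7, 65.3, 120.1]
orientation: [1.898, 2.503, 0.0]
ft_force: [0.5, -0.7, 1.2]
width: 30.7
grasp_force: 0.0
[502.73388275  65.3080835  120.14438231] [ -5.26186654 133.57221718] 15.663158109465385 30.722905986246833 [ 0.52197918 -0.74582693  1.21606612] 2.1667
```

```bash
python3 -m creep '[0,0,-0.015,0,0,0,-0.03,0,0,0,-0.042,0,0,0,-0.05,0,0,0,-0.056,0,0,0,-0.061,0,0,0,-0.065,0,0,0,-0.067,0,0,0,-0.067,0]'
python3 - <<'E'
from h import *
p,d=cams.get_image("wrist");cv2.imwrite("pics/w1.png",p[:,:,::-1])
p,d=cams.get_image("scene");cv2.imwrite("pics/s1.png",cv2.resize(p[120:320,130:330,::-1],(600,600),interpolation=cv2.INTER_CUBIC))
E
```

```text
t: 2.92
ee_pos: [502.3, 63.5, 53.3]
orientation: [-1.901, -2.501, 0.0]
ft_force: [0.4, 0.7, 0.0]
width: 30.7
grasp_force: 0.0
```

View pics/s1.png

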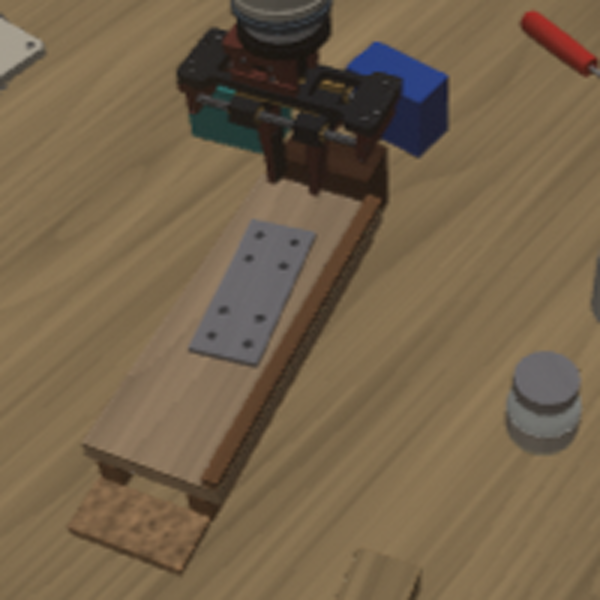

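View pics/w1.png

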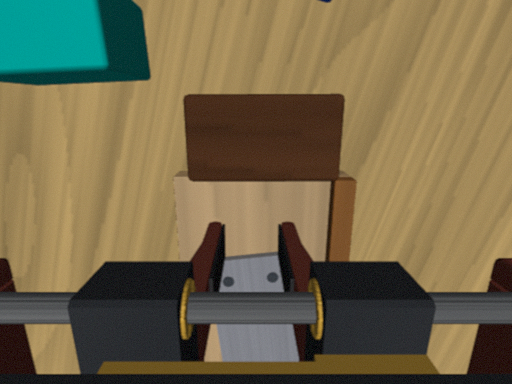

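The fingers stand in the gap between stop and plate, spanning the plate's end squarely, with the wrist view showing the edge at row 255. Next I push along the ledge.

```bash
python3 -m creep '[0.0016,-0.0058,-0.001,0,0.0032,-0.0116,-0.001,0,0.0048,-0.0173,-0.001,0,0.0064,-0.0231,-0.001,0,0.008,-0.0289,-0.001,0,0.0096,-0.0347,-0.001,0,0.0112,-0.0405,-0.001,0,0.0128,-0.0462,-0.001,0,0.0144,-0.052,-0.001,0,0.016,-0.0578,-0.001,0]'
python3 -m creep '[0.0016,-0.0058,0,0,0.0032,-0.0116,0,0,0.0048,-0.0173,0,0,0.0064,-0.0231,0,0,0.008,-0.0289,0,0,0.0096,-0.0347,0,0,0.0112,-0.0405,0,0,0.0128,-0.0462,0,0,0.0144,-0.052,0,0,0.016,-0.0578,0,0]'
python3 - <<'E'
from h import *
p,d=cams.get_image("scene");cv2.imwrite("pics/s2.png",cv2.resize(p[120:320,130:330,::-1],(600,600),interpolation=cv2.INTER_CUBIC))
print(L(get_obs()["ee_pos"]))
E
```

```text
t: 3.85
ee_pos: [518.4, 5.2, 52.4]
orientation: [-1.901, -2.501, 0.0]
ft_force: [-0.3, -0.1, 0.7]
width: 30.8
grasp_force: 0.0
t: 4.68
ee_pos: [534.4, -52.5, 52.4]
orientation: [-1.901, -2.501, 0.0]
ft_force: [-0.2, -0.3, -0.1]
width: 31.2
grasp_force: 0.0
[-5.99450033 10.66036123]
```

View pics/s2.png

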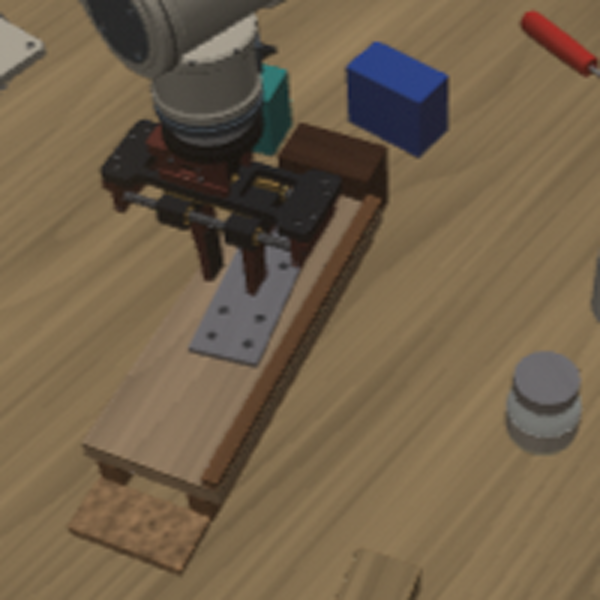

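The plate has not moved: the fingers passed above it with no force, so the open fingertips sit higher than the TCP. I'll lift, go back to the gap and feel for the ledge.

```bash
python3 -m creep '[0,0,0.01,0,-0.006,0.0217,0.01,0,-0.0138,0.05,0.01,0,-0.0217,0.078,0.01,0,-0.0285,0.103,0.01,0,-0.032,0.1156,0.01,0,-0.032,0.1156,0.01,0,-0.032,0.1156,0.005,0,-0.032,0.1156,0.001,0,-0.032,0.1156,0,0]'
python3 -m creep '[0,0,-0.001,0,0,0,-0.002,0,0,0,-0.002,0]'
python3 -m creep '[0,0,-0.001,0,0,0,-0.0015,0,0,0,-0.0015,0]'
python3 - <<'E'
from h import *
p,d=cams.get_image("wrist");print(L(get_obs()["ee_pos"]))
E
```

```text
t: 5.57
ee_pos: [502.1, 62.8, 51.8]
orientation: [-1.902, -2.5, 0.001]
ft_force: [0.1, -0.6, 0.3]
width: 30.8
grasp_force: 0.0
t: 5.82
ee_pos: [502.2, 63.1, 50.1]
orientation: [-1.902, -2.5, 0.0]
ft_force: [0.4, 0.2, -1.2]
width: 30.6
grasp_force: 0.0
t: 6.07
ee_pos: [502.2, 63.5, 48.8]
orientation: [-1.901, -2.501, 0.0]
ft_force: [0.7, -0.3, 0.6]
width: 30.5
grasp_force: 0.0
[ -6.21349404 132.04819065]
```

```bash
for i in 1; do python3 -m creep '[0,0,-0.001,0,0,0,-0.0015,0,0,0,-0.0015,0]' | grep -E "ee_pos|force"; done
python3 -m creep '[0,0,-0.001,0,0,0,-0.0015,0,0,0,-0.0015,0]'| grep -E "ee_pos|force"
```

```text
ee_pos: [502.1, 63.7, 47.3]
ft_force: [0.3, -1.0, 0.3]
grasp_force: 0.0
ee_pos: [502.1, 63.6, 45.7]
ft_force: [-0.4, -0.3, -0.2]
grasp_force: 0.0
```

```bash
python3 -m creep '[0,0,-0.001,0,0,0,-0.001,0]'| grep -E "ee_pos|ft_f"
python3 -m creep '[0,0,-0.001,0,0,0,-0.001,0]'| grep -E "ee_pos|ft_f"
```

```text
ee_pos: [502.1, 63.6, 44.7]
ft_force: [0.0, 0.4, 0.1]
ee_pos: [502.1, 63.6, 43.7]
ft_force: [0.1, -0.5, 0.4]
```

```bash
python3 - <<'E'
from h import *
p,d=cams.get_image("scene");cv2.imwrite("pics/s3.png",cv2.resize(p[150:230,190:290,::-1],(750,600),interpolation=cv2.INTER_CUBIC))
E
```

```text
(no output)
```

View pics/s3.png

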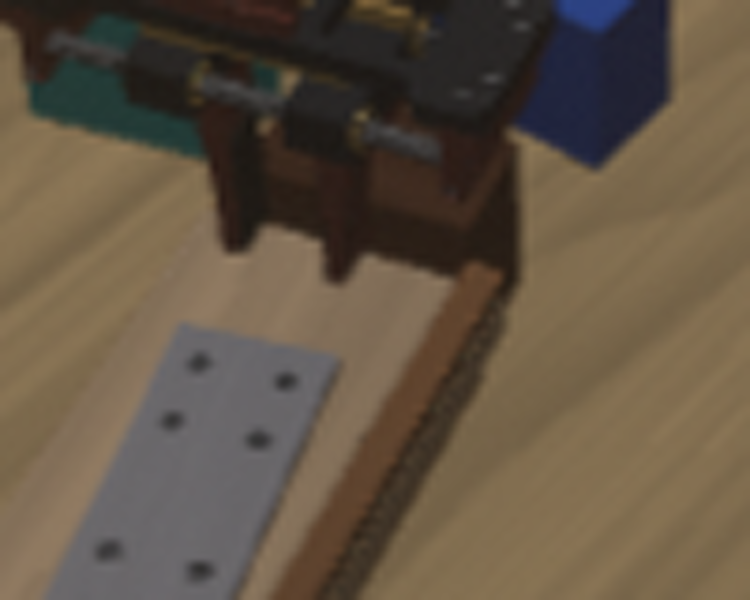

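The fingertips, at crop (237,250) and (340,280), stand in the gap just above the ledge, still without contact. I'll carry on down.

```bash
python3 - <<'E'
from h import *
p,d=cams.get_image("scene");W=cloud("scene",d)
for u,v in((221,182),(222,182),(235,186),(235,185),(221,180)):print(W[v,u].round(1))
E
python3 -m creep '[0,0,-0.001,0,0,0,-0.001,0]'| grep -E "ee_pos|ft_f"
python3 -m creep '[0,0,-0.001,0,0,0,-0.001,0]'| grep -E "ee_pos|ft_f"
```

```text
[486.8  50.8  80.3]
[490.4  51.   82.4]
[526.5  61.4  81.4]
[526.   62.2  84.3]
[486.5  51.9  86.8]
ee_pos: [502.2, 63.6, 42.8]
ft_force: [0.6, -0.1, -0.7]
ee_pos: [502.1, 63.6, 41.7]
ft_force: [-0.3, -0.1, -0.7]
```

```bash
python3 - <<'E'
from h import *
p,d=cams.get_image("scene");W=cloud("scene",d)
for u in(221,235):
    for v in range(172,198,1):print(u,v,W[v,u].round(0),L(W[v,u]).round(0),p[v,u])
E
```

```text
221 172 [490.  52. 119.] [-21. 124.] [33 26 20]
221 173 [489.  52. 114.] [-22. 124.] [35 28 22]
221 174 [489.  52. 110.] [-22. 124.] [35 27 22]
221 175 [490.  50. 109.] [-21. 122.] [38 27 22]
221 176 [492.  49. 107.] [-21. 120.] [39 29 22]
221 177 [490.  49. 102.] [-21. 122.] [43 30 24]
221 178 [490.  49.  98.] [-22. 122.] [43 30 25]
221 179 [491.  48.  97.] [-21. 120.] [41 29 22]
221 180 [489.  50.  90.] [-23. 122.] [43 29 23]
221 181 [488.  50.  85.] [-24. 123.] [43 28 22]
221 182 [491.  47.  86.] [-22. 119.] [44 30 23]
221 183 [489.  49.  79.] [-23. 121.] [56 42 34]
221 184 [487.  50.  73.] [-25. 123.] [108  89  71]
221 185 [472.  64.  49.] [-35. 140.] [140 119  95]
221 186 [476.  60.  50.] [-33. 136.] [138 117  93]
221 187 [478.  57.  50.] [-31. 132.] [139 117  94]
221 188 [480.  55.  49.] [-30. 130.] [139 118  95]
221 189 [483.  52.  50.] [-28. 126.] [137 115  92]
221 190 [486.  48.  51.] [-26. 122.] [134 113  91]
221 191 [489.  45.  52.] [-24. 118.] [133 113  90]
221 192 [493.  40.  55.] [-21. 112.] [134 114  90]
221 193 [492.  42.  48.] [-22. 114.] [132 113  92]
221 194 [496. 
[... 764 characters left out ...]
]
235 184 [527.  61.  89.] [ 17. 123.] [45 30 23]
235 185 [528.  60.  87.] [ 18. 122.] [46 31 25]
235 186 [525.  63.  79.] [ 15. 126.] [46 31 24]
235 187 [527.  61.  79.] [ 17. 123.] [60 44 35]
235 188 [525.  62.  73.] [ 16. 124.] [93 74 59]
235 189 [513.  75.  50.] [  7. 140.] [128 109  87]
235 190 [516.  71.  51.] [  9. 136.] [128 109  87]
235 191 [519.  68.  52.] [ 11. 132.] [129 109  87]
235 192 [521.  65.  52.] [ 12. 129.] [130 110  87]
235 193 [523.  63.  51.] [ 14. 126.] [129 110  87]
235 194 [526.  60.  52.] [ 16. 122.] [130 110  87]
235 195 [529.  56.  53.] [ 18. 117.] [129 109  87]
235 196 [530.  55.  51.] [ 18. 116.] [128 108  88]
235 197 [539.  45.  61.] [ 24. 105.] [122 105  88]
```

Depth puts the tips at about z = 73 with the TCP at 41.7, so the tips really are about 30 mm higher than reported. I'll descend by measurement and touch.

```bash
python3 -m creep '[0,0,-0.002,0,0,0,-0.004,0,0,0,-0.006,0,0,0,-0.008,0,0,0,-0.010,0,0,0,-0.012,0,0,0,-0.012,0]'| grep -E "ee_pos|ft_f"
python3 - <<'E'
from h import *
p,d=cams.get_image("scene");W=cloud("scene",d)
for u,v0 in((221,180),(235,184)):
    for v in range(v0,v0+13):print(u,v,W[v,u].round(0),p[v,u])
E
```

```text
ee_pos: [502.0, 63.6, 29.4]
ft_force: [0.1, 0.0, 0.5]
221 180 [492.  47.  94.] [42 29 24]
221 181 [488.  50.  86.] [45 30 25]
221 182 [489.  49.  83.] [44 31 25]
221 183 [487.  50.  77.] [44 31 25]
221 184 [488.  49.  75.] [44 30 24]
221 185 [487.  50.  70.] [45 31 25]
221 186 [486.  50.  65.] [51 36 29]
221 187 [485.  51.  60.] [87 69 55]
221 188 [482.  54.  52.] [138 117  94]
221 189 [484.  51.  52.] [136 115  92]
221 190 [488.  47.  54.] [134 114  91]
221 191 [487.  47.  49.] [133 112  89]
221 192 [491.  43.  51.] [133 113  90]
235 184 [530.  58.  94.] [43 30 24]
235 185 [530.  58.  90.] [44 29 23]
235 186 [528.  59.  84.] [45 30 24]
235 187 [526.  61.  78.] [45 29 24]
235 188 [526.  62.  73.] [46 31 26]
235 189 [527.  60.  71.] [46 31 24]
235 190 [527.  60.  68.] [52 36 29]
235 191 [525.  61.  62.] [84 66 52]
235 192 [522.  64.  53.] [129 109  87]
235 193 [523.  63.  50.] [130 110  88]
235 194 [524.  62.  49.] [129 109  87]
235 195 [526.  59.  48.] [128 108  87]
235 196 [532.  53.  54.] [127 108  87]
```

```bash
python3 -m creep '[0,0,-0.002,0,0,0,-0.004,0,0,0,-0.006,0,0,0,-0.006,0]'| grep -E "ee_pos|ft_f"
python3 -m creep '[0,0,-0.001,0,0,0,-0.001,0]'| grep -E "ee_pos|ft_f"
python3 -m creep '[0,0,-0.001,0,0,0,-0.001,0]'| grep -E "ee_pos|ft_f"
```

```text
ee_pos: [502.0, 63.6, 23.5]
ft_force: [-0.3, -0.4, 0.4]
ee_pos: [502.2, 63.6, 22.7]
ft_force: [-0.1, 0.1, 0.1]
ee_pos: [502.2, 63.6, 21.8]
ft_force: [-1.2, 0.0, -0.6]
```

```bash
python3 -m creep '[0,0,-0.001,0,0,0,-0.001,0]'| grep -E "ee_pos|ft_f"
python3 -m creep '[0.0011,-0.0039,0,0,0.0021,-0.0077,0,0,0.0032,-0.0116,0,0,0.0043,-0.0154,0,0,0.0053,-0.0193,0,0,0.0064,-0.0231,0,0,0.0075,-0.027,0,0,0.0085,-0.0308,0,0]'
python3 - <<'E'
from h import *
p,d=cams.get_image("scene");cv2.imwrite("pics/s4.png",cv2.resize(p[150:270,180:300,::-1],(600,600),interpolation=cv2.INTER_CUBIC))
print(L(get_obs()["ee_pos"]))
E
```

```text
ee_pos: [502.2, 63.6, 20.8]
ft_force: [0.6, -0.0, 0.1]
t: 9.57
ee_pos: [510.9, 32.5, 20.9]
orientation: [-1.901, -2.501, -0.0]
ft_force: [-0.4, 2.0, 1.0]
width: 31.2
grasp_force: 1.1
[-6.13868667 99.17750388]
```

View pics/s4.png

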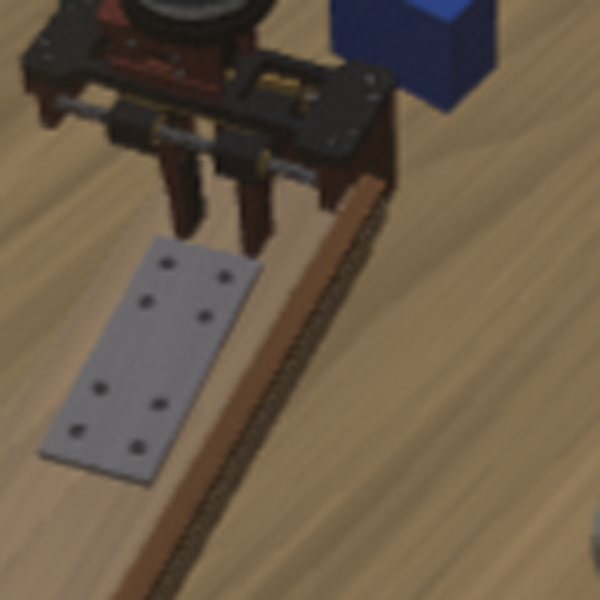

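Both fingers are now behind the plate's end, crop (180,238) and (255,255), with 2 N of contact. I'll keep pushing.

```bash
python3 -m creep '[0.0016,-0.0058,0,0,0.0032,-0.0116,0,0,0.0048,-0.0173,0,0,0.0064,-0.0231,0,0,0.008,-0.0289,0,0,0.0096,-0.0347,0,0,0.0112,-0.0405,0,0,0.0128,-0.0462,0,0,0.0144,-0.052,0,0,0.016,-0.0578,0,0]'
python3 - <<'E'
from h import *
p,d=cams.get_image("scene");cv2.imwrite("pics/s5.png",cv2.resize(p[150:310,150:310,::-1],(600,600),interpolation=cv2.INTER_CUBIC))
print(L(get_obs()["ee_pos"]))
E
```

```text
t: 10.45
ee_pos: [526.8, -25.6, 20.9]
orientation: [-1.901, -2.501, 0.0]
ft_force: [-0.5, 2.3, 2.0]
width: 30.7
grasp_force: 1.4
[-6.03825715 38.58991047]
```

View pics/s5.png

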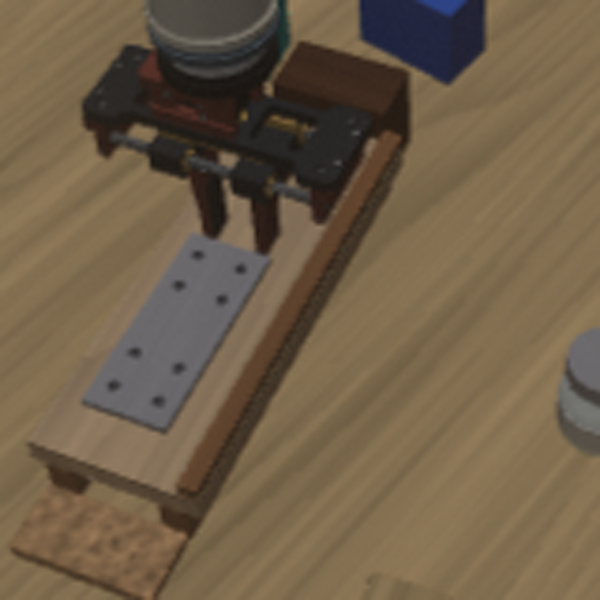

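The plate slides straight, with its front edge at crop (125,415). I'll push further and then measure.

```bash
python3 -m creep '[0.0019,-0.0067,0,0,0.0037,-0.0135,0,0,0.0056,-0.0202,0,0,0.0075,-0.027,0,0,0.0093,-0.0337,0,0,0.0112,-0.0405,0,0,0.0131,-0.0472,0,0,0.015,-0.054,0,0,0.0168,-0.0607,0,0,0.0187,-0.0674,0,0]'
cat > m.py <<'E'
from h import *
p,d=cams.get_image("scene");W=cloud("scene",d);hsv=cv2.cvtColor(p,cv2.COLOR_RGB2HSV);l=L(W)
m=(hsv[...,1]<45)&(abs(W[...,2]-56)<9)&(abs(l[...,0])<48)&(l[...,1]<130)&(l[...,1]>-260)&(p[...,0]>70)
n,lab,s,_=cv2.connectedComponentsWithStats(cv2.morphologyEx(m.astype(np.uint8),cv2.MORPH_CLOSE,np.ones((5,5))));m&=lab==1+np.argmax(s[1:,4])
q=l[m];print("rect",rect(q),"n",m.sum(),"y'",np.percentile(q[:,1],[1,99]),"x'",np.percentile(q[:,0],[1,99]),"z",np.median(W[m][:,2]))
# ledge open end edge at wood top
b=(abs(W[...,2]-50)<6)&(abs(l[...,0])<55)&(abs(l[...,1]+100)<110)&~m&(hsv[...,1]>50);print("ledge end",np.percentile(l[b][:,1],[1,2]))
print("tcp",L(get_obs()["ee_pos"]),get_obs()["t"])
E
python3 m.py
```

```text
t: 11.33
ee_pos: [545.5, -93.1, 20.8]
orientation: [-1.901, -2.501, 0.0]
ft_force: [-1.1, 3.1, 1.0]
width: 30.9
grasp_force: 1.3
rect ((-9.670284271240234, -115.74775695800781), (152.3991241455078, 65.8339614868164), 89.22451782226562) n 1338 y' [-189.99687333  -42.65188634] x' [-41.15105379  21.77855761] z 56.397849269326024
ledge end [-189.95210664 -165.79560983]
tcp [ -5.8828607  -31.73008735] 11.3833
```

```bash
python3 -m creep '[0.0013,-0.0048,0,0,0.0027,-0.0096,0,0,0.0037,-0.0135,0,0,0.0045,-0.0164,0,0,0.0051,-0.0183,0,0,0.0051,-0.0183,0,0]'
python3 m.py
python3 -m creep '[-0.0013,0.0048,0,0,-0.004,0.0145,0,0,-0.0067,0.0241,0.005,0,-0.0067,0.0241,0.035,0,-0.0067,0.0241,0.07,0,-0.0107,0.0385,0.1,0,-0.016,0.0578,0.13,0,-0.016,0.0578,0.13,0]'
cat >> m.py <<'E'
cv2.imwrite("pics/s6.png",cv2.resize(p[150:310,150:310,::-1],(600,600),interpolation=cv2.INTER_CUBIC))
E
python3 m.py
```

```text
t: 11.88
ee_pos: [550.7, -111.1, 20.9]
orientation: [1.901, 2.501, -0.0]
ft_force: [0.3, -0.3, 0.5]
width: 30.6
grasp_force: 0.0
rect ((-10.333690643310547, -134.14175415039062), (66.29122161865234, 152.75564575195312), 0.3118972182273865) n 1374 y' [-209.01584264  -60.82233643] x' [-41.18585926  21.54219142] z 56.3056337049604
ledge end [-203.92717797 -179.09328943]
tcp [ -6.11437753 -49.24219508] 11.9333
t: 12.6
ee_pos: [536.7, -50.2, 156.5]
orientation: [1.895, 2.498, 0.007]
ft_force: [1.1, -0.6, 0.1]
width: 30.8
grasp_force: 0.0
rect ((-10.258598327636719, -134.52670288085938), (152.6238250732422, 66.1836929321289), 89.86688232421875) n 1379 y' [-208.94592152  -61.10600653] x' [-39.56493483  21.74260455] z 56.423562492703105
ledge end [-200.62190168 -163.36398816]
tcp [-4.32587606 12.51227675] 12.65
```

View pics/s6.png

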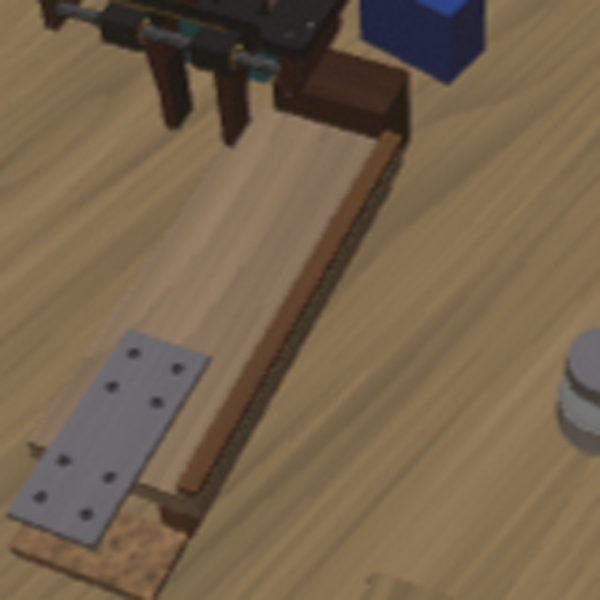

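The plate overhangs the open end by about 50 mm: its front edge is at crop (55,530) and the ledge end at about (90,470). It lies straight and flat, and the gripper is clear.

```bash
python3 -m creep '[0,0,0,0,0,0,0,0,0,0,0,0]' | head -2; python3 -c "
from workcell import ticket
print(ticket.close_job())"
```

```text
t: 12.9
ee_pos: [533.6, -52.9, 149.5]
the job is handed in; nothing more can be done
None
```

The job is handed in: by my last camera measurement the plate sticks out about 50 mm over the open end, lying flat and straight along the ledge, about 10 mm to the open side of its middle line, and the arm is clear of it.

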